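Square a bus-bar pack in the drill jig

ROBOT

A 7-joint arm with a two-finger parallel gripper is mounted at the origin on a cart in front of the work surface, level with it; the furniture and walls round the work are solid. World frame = base frame: x ahead of the robot, y to its left, z up, the work surface at z = 0. Lengths are in mm, angles in rad, forces in N, time in s.
With the tool pointing down it reaches from about 400 to 875 mm from the base axis. Payload 19.3 kg.
Tool frame: the origin (TCP) lies at the very end of the fingers, on their centre line; the grasp point (between the pads) lies 19 mm behind it (grip_point_offset is the z of the grasp point in the tool frame, in mm); z points along the fingers, y is the line along which they close (so a half turn about z gives the same grasp; the last joint's range is limited). The gripper opens to 85 mm and grips with 20 to 120 N. Pads are 22 mm wide; open, the fingers measure 114 mm over their backs; the gripper's body (76 mm by 85 mm) begins 54 mm behind the grasp point. The pads swing forward as they close: fully open they stand 13 mm farther back than shut.
Start: joints at [-1.287, 0.521, -0.036, 1.599, 0.021, 1.021, -0.113], TCP at [216.559, 586.274, 231.291] pointing down, gripper open.
Joint ranges: [-2.91, 2.91], [-0.3, 2.13], [-1.5, 1.42], [0.17, 2.43], [-1.26, 4.41], [0.16, 1.93], [-2.52, 2.52]. Speed limits (rad/s): [1.89, 1.89, 2.39, 2.39, 3.01, 3.01, 3.01].

INTERFACE

Orientations are given as a 3x3 rotation matrix whose columns are the frame's x, y, z axes.
In Python, from workcell import movep, movel, goto_joints, open_gripper, clamp, wait, inverse_kinematics, read_state, camera, PlanningError, finish_job, grip_point_offset gives the robot as it stands. Calls block until the motion is done:
- movep(position, orientation): joint-space move of the TCP to a pose.
- movel(position, frame=None, max_speed=150, guard=None): straight line of the TCP; frame=None keeps the orientation; max_speed is the mean speed in mm/s. With guard (N) it stops when the force on the tool has changed by that much, and returns True; else False.
- goto_joints(angles): joint-space move.
- open_gripper() and clamp(): open the fingers fully, or close them until they stop; the grip force is fixed at half the most.
- wait(seconds).
- inverse_kinematics(position, orientation): joint angles nearest the present ones, or None.
- read_state(): the state.
- camera(name): name is "scene" or "side" or "wrist"; returns a dict with "image" (384x512x3 uint8, blue, green, red), "range_z" (384x512 float32, mm along the optical axis (not along the pixel's ray), 0 where there is no reading), "fx", "fy", "cx", "cy" (pixels), "cam_to_world" (4x4, takes a point from camera to world coordinates). Camera axes: x right, y up, looking along -z (the intrinsics and any distortion apply to the point x, -y, -z); pixel columns grow to the right and rows downward; lengths in mm; the calibration is good to about 2 mm. A picture is of the moment at which its call begins.
A pose or a line that the arm cannot do raises PlanningError and nothing moves.
- finish_job(): hands the job in; it is judged then, once.
The state is a dict: "time": time; "qpos": joint angles; "qvel": joint speeds; "joint_efforts": joint torques, N m; "eef_pos": TCP position; "tool_rot": TCP orientation; "ft_force": force on the tool from outside, world axes, zero at the start; "torque": the same for the moment, N m; "finger_gap": finger opening in mm; "gripper_force": force on a finger pad.
Only numpy, scipy, OpenCV 4.12 (cv2) and the standard library are available. Lean on these libraries where they do the work, as an engineer would, in place of code of your own. Each camera call takes 0.05 s, during which the arm holds its last target. There are 200 camera calls.

TASK

Get the copper bus bar ready for drilling: on the wooden backing board that lies askew in the grey drill jig, stack the copper bar and then the steel drill template with the four holes. Square the whole pile up so that all three are snug against both the rear fence and the end stop, without shoving the end stop off its setting. Then bring the hold-down arm over and lower it by its knob, not letting it drop, until its foot rests on the template, and let go.

Things in the scene. Friction and masses are not known exactly. Their poses are not given: they have to be found in the camera images.
- jig: drill jig fixed to the bench, grey base plate 188 x 235 x 8 mm (x -98 to +90, y -115 to +120, top at z = 8 mm). Origin on the bench, under the centre of the squared pile when the stop is at its middle setting; x points away from the operator, y left along the rear fence, z up. A pile flush with the fence has its centre at x = 0
- fence_face (a point): rear fence of the jig, a steel bar 170 mm long (jig y -85 to +85), 14 mm thick, top 40 mm above the bench: middle of the front face that the pile's long side meets (it faces jig -x), at jig x = +30, 24 mm above the bench; axes as the jig's. The arm's hinge bracket stands behind it: jig x 46 to 82, y -25 to +25, top z = 58 mm
- stop_face (a point): adjustable end stop, steel block 46 mm wide (jig x -23 to +23), 14 mm thick, top 40 mm above the bench, lock knob behind: middle of the face that the pile's end meets (it faces jig -y), 22 mm above the bench; axes as the jig's. Stands at jig y = 53 to 77 mm, held by its lock screw only: slips when shoved with more than about 40 N
- board_centre (a point): wooden backing board, 130 x 60 x 12 mm, 0.1 kg, loose on the jig's base plate: its centre; long side along its y axis, z up
- bar_centre (a point): copper bus bar, plain flat plate 130 x 60 x 8 mm, about 0.3 kg, flat on the bench at the start: its centre; long side along its y axis, z up
- template_centre (a point): steel drill template, flat plate 130 x 60 x 8 mm with two 9 mm holes near each end (same either way round), about 0.25 kg, flat on the bench at the start: its centre; long side along its y axis, z up
- hold_down (a joint): hold-down arm angle, rad: 0 = level, its rubber foot just on a full pile (28 mm high, top at jig z = 36 mm); grows as the arm is raised; past about 1.57 it leans back and stays open, where it starts (up to 1.95). Below that it falls by its own weight, lightly damped
- hold_down_hinge (a point): middle of the hinge pin of the arm, at jig x = +62, y = 0, z = 50 mm; the pin lies along jig y; axes as the jig's
- hold_down_knob (a point): centre of the black ball knob, 28 mm in diameter, at the arm's end, 118 mm from the hinge; the arm is a flat bar 18 mm wide (jig y) and 10 mm thick. The foot, 22 mm in diameter, sits 62 mm from the hinge and reaches 14 mm below the bar's middle

How it is judged:
By the outcome, as a careful person would: the job done as asked, in the order asked, and still so for the second after the job is handed in, with the robot touching nothing.
It also fails if it takes over 72 s, if anything falls off the work surface, if the arm or the gripper's body presses on something with over 40 N, if the wrist force passes 120 N, or if a joint passes its speed limit or range.

## Working session

There is one attempt and no reset: what is moved stays moved. The work goes in short steps, each a Python script; the robot and the scene stay as the last script left them, time stands still between calls to the robot, and variables do not carry over. Pictures are saved under pics/ and viewed, at most 13 in all, crops included, and the job is handed in when it is done.

```bash
ls; mkdir -p pics
python3 - <<'E'
from workcell import *
import cv2,numpy as np
for n in("scene","side"):
    c=camera(n);cv2.imwrite(f"pics/{n}0.png",c["image"]);np.savez(f"pics/{n}0.npz",**c)
    print(n,c["fx"],c["cx"],c["cy"],np.round(c["cam_to_world"],3).tolist(),[k for k in c])
s=read_state();print(s["time"],s["ft_force"],s["finger_gap"],np.round(s["tool_rot"],3),grip_point_offset)
E
```

```text
pics
scene 376.9785385618166 254.1566707340769 194.33949339656584 [[-0.781, 0.46, -0.423, 152.496], [-0.625, -0.58, 0.523, 490.628], [-0.004, 0.672, 0.74, 676.374], [0.0, 0.0, 0.0, 1.0]] ['image', 'range_z', 'fx', 'fy', 'cx', 'cy', 'cam_to_world']
side 462.24624130673413 253.93168927374998 190.43357875596047 [[0.841, 0.202, -0.502, -42.104], [-0.541, 0.331, -0.773, -757.844], [0.01, 0.922, 0.388, 463.057], [0.0, 0.0, 0.0, 1.0]] ['image', 'range_z', 'fx', 'fy', 'cx', 'cy', 'cam_to_world']
0.1 [0.10985682 0.77582251 0.48745703] 85.43499697434156 [[-0.938  0.346 -0.   ]
 [ 0.346  0.938 -0.001]
 [-0.    -0.001 -1.   ]] -18.700000000000003
```

View pics/scene0.png

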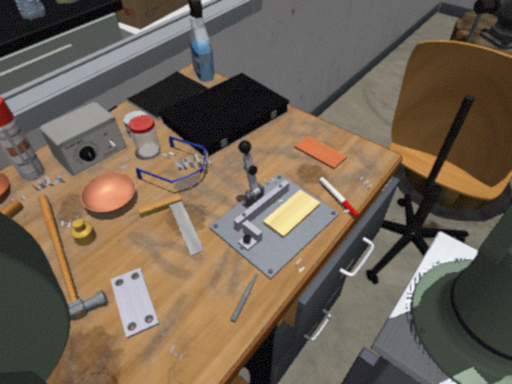

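View pics/side0.png

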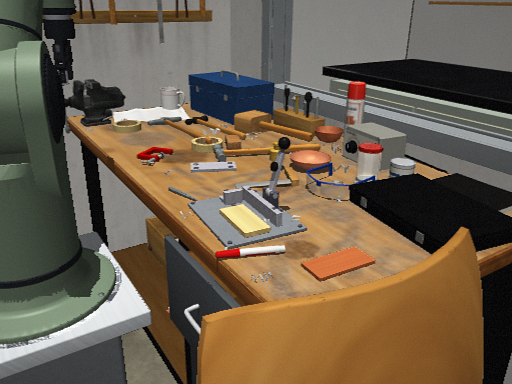

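The scene shows the jig around (275,225) with the yellow board at (292,213), the copper bar at (320,151), the template at (134,300) and the arm open with its knob at (244,147). In the side view the bar is at (338,264), the board at (244,220) and the template at (213,167).

```bash
cat > h.py <<'E'
import numpy as np,cv2
def cast(c,uv,z):
    uv=np.atleast_2d(np.asarray(uv,float));T=np.asarray(c["cam_to_world"])
    d=np.c_[(uv[:,0]-c["cx"])/c["fx"],-(uv[:,1]-c["cy"])/c["fy"],-np.ones(len(uv))]@T[:3,:3].T
    return T[:3,3]+d*((z-T[2,3])/d[:,2])[:,None]
def cloud(c):
    v,u=np.mgrid[0:384,0:512];r=c["range_z"];T=np.asarray(c["cam_to_world"])
    p=np.stack([(u-c["cx"])/c["fx"]*r,-(v-c["cy"])/c["fy"]*r,-r],-1)
    return p@T[:3,:3].T+T[:3,3]
def blob(mask,seed):
    n,l=cv2.connectedComponents(mask.astype(np.uint8))
    return (l==l[seed[1],seed[0]]) if l[seed[1],seed[0]] else None
def rect(c,m,z):
    k=max(cv2.findContours(m.astype(np.uint8),cv2.RETR_EXTERNAL,cv2.CHAIN_APPROX_NONE)[0],key=len)[:,0]
    P=cast(c,k,z)[:,:2].astype(np.float32)
    (x,y),(w,h),a=cv2.minAreaRect(P)
    if w>h: w,h,a=h,w,a+90   # h long: along rect 'y' axis
    a=(a+90)%180-90          # yaw of frame whose y is long
    return np.round([x,y,w,h,a],1)
E
python3 - <<'E'
from h import *
for n,seeds in(("scene",dict(bar=(320,151),board=(292,213),tmpl=(134,295),jig=(265,262))),("side",dict(bar=(338,264),board=(244,220),tmpl=(205,167),jig=(205,222)))):
    c=dict(np.load(f"pics/{n}0.npz"));im=c["image"];W=cloud(c)
    hsv=cv2.cvtColor(im,cv2.COLOR_BGR2HSV)
    for k,s in seeds.items():
        p=hsv[s[1],s[0]].astype(int);d=np.abs(hsv.astype(int)-p)
        z={'bar':8,'board':20,'tmpl':8,'jig':8}[k]
        if k in('bar','board'): m=(d[...,0]<6)&(d[...,1]<60)&(d[...,2]<45)
        else: m=(hsv[...,1]<60)&(d[...,2]<45)
        b=blob(m,s)
        if b is None: print(n,k,p,"none");continue
        print(n,k,p,W[s[1],s[0]].round(),b.sum(),rect(c,b,z))
    for u,v in ((244,147),(283,145))[n=="side":][:1]: print("knob",W[v,u])
E
```

```text
scene bar [ 10 161 216] [ 495. -215.    7.] 770 [ 498.8 -227.1   81.4  136.9   86.9]
scene board [ 23  87 242] [426.  17.  19.] 1185 [428.9  13.4  60.4 130.5  -4.9]
scene tmpl [125  16 206] [552. 368.   8.] 1828 [545.8 374.8  61.5 130.5  65.2]
scene jig [107  22 165] [399. 151.   8.] 4699 [454.9  47.9 199.3 235.7  -5.2]
knob [538.76830249  44.85507728 171.40205503]
side bar [ 10 180 214] [ 491. -225.    7.] 1196 [ 498.7 -215.2   66.   130.7   86. ]
side board [ 24  97 243] [426.   2.  19.] 742 [431.2  11.5  60.6 130.7  -4.7]
side tmpl [113  10 207] [523. 373.   7.] 271 [548.2 373.2  61.8 130.9  65.4]
side jig [105  16 126] [361.  57.   7.] 2678 [453.5  99.4 191.9 354.5  -4.2]
knob [541.44445873  25.76943369 162.1993158 ]
```

Run:
```python
import cv2
a=cv2.imread("pics/scene0.png")[130:285,200:350];cv2.imwrite("pics/crop1.png",cv2.resize(a,None,fx=4,fy=3.8,interpolation=cv2.INTER_CUBIC)[:600,:800])
```

```text
(no output)
```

View pics/crop1.png

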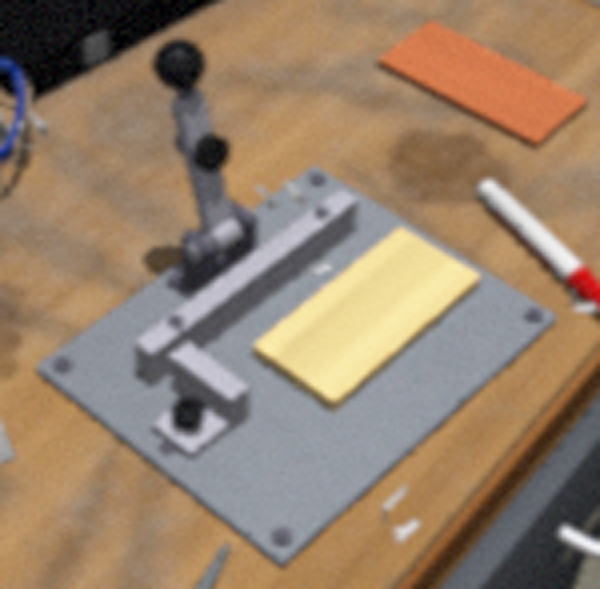

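The crop shows the end stop at (200,380) at the left end of the fence. The board lies to the right of it, skewed, and clear of the fence.

```bash
cat >> h.py <<'E'
def rot(yaw,tilt=0):  # tool down; tool y along (−sin,cos)(yaw) ; tilt moves body toward jig +x
    c,s=np.cos(yaw),np.sin(yaw)
    Z=np.array([[c,-s,0],[s,c,0],[0,0,1]]); D=np.diag([-1.,1.,-1.])
    t=tilt;Y=np.array([[np.cos(t),0,np.sin(t)],[0,1,0],[-np.sin(t),0,np.cos(t)]])
    return Z@Y@D
E
python3 - <<'E'
from h import *
from workcell import inverse_kinematics as ik
c=dict(np.load("pics/scene0.npz"))
f=lambda q:[(u/4+200,v/3.8+130) for u,v in q]
J=cast(c,f([(40,370),(282,562),(553,320),(318,170)]),8)[:,:2];print(J.round(1))
B=cast(c,f([(432,20),(585,102),(537,143),(378,62)]),8)[:,:2];print("bar",B.round(1),cv2.minAreaRect(B.astype(np.float32)))
L,F,R,T=J
print([np.degrees(np.arctan2(*(d[::-1]))).round(2) for d in(L-F,T-R)],[(np.degrees(np.arctan2(*(d[::-1])))-90).round(2) for d in(F-R,L-T)],[np.linalg.norm(d).round(1) for d in (L-F,T-R,F-R,L-T)])
yaw=np.radians(-5.2)
R2=np.array([[np.cos(yaw),-np.sin(yaw)],[np.sin(yaw),np.cos(yaw)]])
o=J.mean(0)-R2@np.array([-4,2.5]);print("origin",o)
# stop/fence tops
for n,pts in(("fence L front top corner..",[(140,352),(357,200),(165,352),(245,390),(170,350)]),):
    print(((cast(c,f(pts),40)[:,:2]-o)@R2).round(1))
for b in ((430,12.5),): print("board in jig",(np.array(b)-o)@R2)
for x in(-45,-60,-70,-80):
  for y in(0,-40,40):
    p=o+R2@np.array([x,y])
    r=[]
    for z in(12,30,100):
      for a in(0,90,-90,180):
        for t in (0,.15,.3):
          q=ik([*p,z],rot(yaw+np.radians(a),t if a==0 else 0))
          if q is not None:r.append((z,a,t))
    print(x,y,p.round(),np.hypot(*p).round(),r)
E
```

```text
[[549.  156.8]
 [368.  173.9]
 [345.5 -53.1]
 [525.9 -73.1]]
bar [[ 555.7 -248.8]
 [ 427.8 -236.1]
 [ 431.5 -180.9]
 [ 558.4 -186.5]] ((493.0021667480469, -214.78675842285156), (62.31839370727539, 128.32305908203125), 87.46568298339844)
[np.float64(-5.39), np.float64(-6.32)] [np.float64(-5.66), np.float64(-5.74)] [np.float64(181.8), np.float64(181.5), np.float64(228.1), np.float64(231.0)]
origin [450.87068809  48.2870467 ]
[[ 38.4  85.8]
 [ 31.6 -84.8]
 [ 28.8  76.6]
 [-20.2  66.4]
 [ 27.8  73.8]]
board in jig [-17.54132028 -37.5313258 ]
-45 0 [406.  52.] 409.0 [(12, 0, 0), (12, 0, 0.15), (12, 0, 0.3), (12, 90, 0), (12, 90, 0.15), (12, 90, 0.3), (12, -90, 0), (12, -90, 0.15), (12, -90, 0.3), (12, 180, 0), (12, 180, 0.15), (12, 180, 0.3), (30, 0, 0), (30, 0, 0.15), (30, 0, 0.3), (30, 90, 0), (30, 90, 0.15), (30, 90, 0.3), (30, -90, 0), (30, -90, 0.15), (30, -90, 0.3), (30, 180, 0), (30, 180, 0.15), (30, 180, 0.3), (100, 0, 0), (100, 0, 0.15), (100, 0, 0.3), (100, 90, 0), (100, 90, 0.15), (100, 90, 0.3), (100, -90, 0), (100, -90, 0.15), (100, -90, 0.3), (100, 180, 0), (100, 180, 0.15),
[... 5643 characters left out ...]
0, 0.15), (100, 90, 0.3), (100, -90, 0), (100, -90, 0.15), (100, -90, 0.3), (100, 180, 0), (100, 180, 0.15), (100, 180, 0.3)]
-80 40 [375.  95.] 387.0 [(12, 0, 0), (12, 0, 0.15), (12, 0, 0.3), (12, 90, 0), (12, 90, 0.15), (12, 90, 0.3), (12, -90, 0), (12, -90, 0.15), (12, -90, 0.3), (12, 180, 0), (12, 180, 0.15), (12, 180, 0.3), (30, 0, 0), (30, 0, 0.15), (30, 0, 0.3), (30, 90, 0), (30, 90, 0.15), (30, 90, 0.3), (30, -90, 0), (30, -90, 0.15), (30, -90, 0.3), (30, 180, 0), (30, 180, 0.15), (30, 180, 0.3), (100, 0, 0), (100, 0, 0.15), (100, 0, 0.3), (100, 90, 0), (100, 90, 0.15), (100, 90, 0.3), (100, -90, 0), (100, -90, 0.15), (100, -90, 0.3), (100, 180, 0), (100, 180, 0.15), (100, 180, 0.3)]
```

```bash
cat >> h.py <<'E'
YAW=np.radians(-5.7);O=np.array([450.9,48.3])
RJ=np.array([[np.cos(YAW),-np.sin(YAW)],[np.sin(YAW),np.cos(YAW)]])
def jig(x,y,z): return [*(O+RJ@np.array([x,y])),z]
def st(tag=""):
    from workcell import read_state
    s=read_state();print(tag,"t",round(s["time"],1),s["eef_pos"].round(1) if hasattr(s["eef_pos"],"round") else s["eef_pos"],"F",np.round(s["ft_force"],1),"gap",round(s["finger_gap"],1),round(float(np.max(s["gripper_force"])),1))
def snap(name,file):
    from workcell import camera
    c=camera(name);cv2.imwrite(f"pics/{file}.png",c["image"]);np.savez(f"pics/{file}.npz",**c);return c
E
python3 - <<'E'
from h import *
from workcell import *
G=rot(np.radians(86.7-90));x,y=496.5,-215
for k in(0,np.pi): print(inverse_kinematics([x,y,230],rot(np.radians(-3.3)+k)),inverse_kinematics(jig(-31,-37,100),rot(YAW-np.pi/2+k)))
movep([x,y,230],G);st("above")
movel([x,y,30],max_speed=250)
print(movel([x,y,-3],max_speed=60,guard=6));st("down")
clamp();st("clamped");snap("wrist","w1");snap("side","s1")
E
```

```text
[-0.11805038  0.44422637  0.57101529  1.84547455 -0.2926142   0.93609573
  2.09753807] [-0.41879411  0.45156358  0.30617913  2.25002545 -0.29129572  0.47572777
  0.01931397]
[-0.42168162  0.65259964  1.10955002  1.85786087 -0.67065048  1.06538995
 -0.67155127] [ 0.74895333  0.77636657 -1.27620368  2.19677086  0.97052041  0.94852699
  1.91701435]
above t 3.1 [ 496.8 -214.4  229.9] F [ 0.  -0.7  0.5] gap 85.7 0.0
False
down t 4.7 [ 496.4 -215.2   -3. ] F [ 0.5 -1.3  0.4] gap 85.4 0.0
clamped t 5.1 [ 496.7 -215.1   -2.2] F [-3.9  1.2 13.4] gap 57.9 61.1
```

Run:
```python
from h import *
from workcell import *
movel([496.5,-215,60],max_speed=120);st("up");snap("side","s2")
a=cv2.imread("pics/s2.png")[100:330,150:450];cv2.imwrite("pics/c2.png",cv2.resize(a,None,fx=2.5,fy=2.5))
```

```text
up t 5.9 [ 496.3 -214.7   59.6] F [ 0.   0.1 -2.6] gap 57.5 64.6
```

View pics/c2.png

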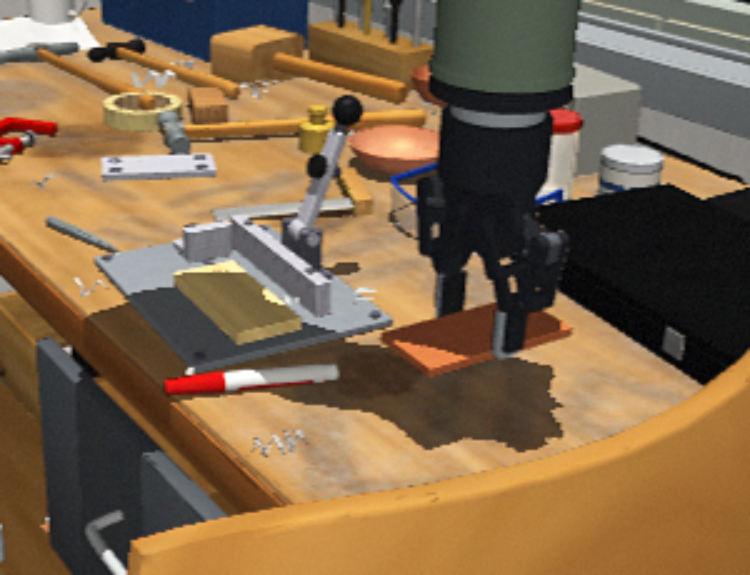

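The bar is held level across its width between the fingertips, around (470,330). I'll place it on the board now.

Run:
```python
from h import *
from workcell import *
movel([480,-215,110],max_speed=200)
q=[inverse_kinematics(jig(-31,-37,70),rot(YAW+s*np.pi/2)) for s in(-1,1)];c=np.array(read_state()["qpos"])
d=[np.abs(np.array(a)-c).max() if a is not None else 9 for a in q];print(d)
s=(-1,1)[int(np.argmin(d))]
G=rot(YAW+s*np.pi/2)
movep(jig(-31,-37,70),G);st("above")
print(movel(jig(-31,-37,17.8),max_speed=70,guard=12));st("down")
open_gripper();st("open")
movel(jig(-31,-37,130),max_speed=250);st("up")
snap("wrist","w3");snap("scene","sc3")
a=cv2.imread("pics/sc3.png")[130:285,200:350];a=cv2.resize(a,(390,400));b=cv2.resize(cv2.imread("pics/w3.png"),(400,300));b=cv2.copyMakeBorder(b,0,100,0,0,0)
cv2.imwrite("pics/c3.png",np.hstack([a,b]))
```

```text
[np.float64(1.5011678291578918), np.float64(0.9167233454864899)]
above t 7.5 [416.4  13.8  69.5] F [-0.1 -0.1 -2.6] gap 58.0 64.8
True
down t 8.2 [416.   14.5  17.8] F [-3.1 -0.2 15.9] gap 57.7 66.9
open t 8.6 [415.5  14.5  17.4] F [-0.  -0.5 -0.5] gap 85.3 0.0
up t 9.2 [416.4  14.1 130.2] F [-0.6 -0.6 -0.8] gap 85.6 0.0
```

View pics/c3.png

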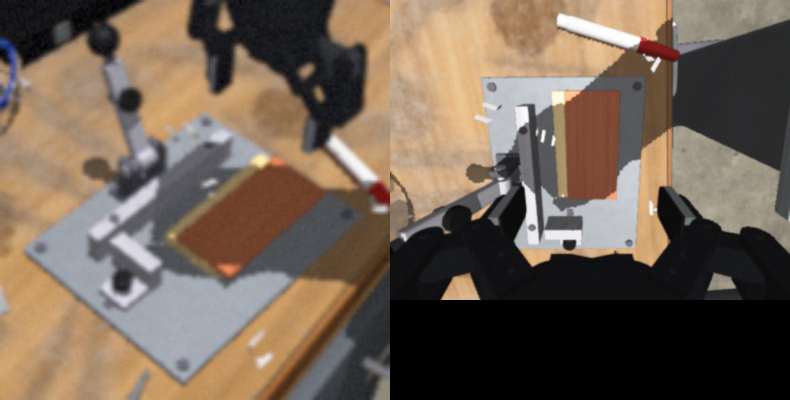

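The bar lies on the board and is offset toward the operator, as planned. The hammer head near (100,300) in the scene picture is close to the template's side, so I'll check finger clearance there.

Run:
```python
from h import *
c=dict(np.load("pics/scene0.npz"));W=cloud(c)
a=np.radians(65.3);R=np.array([[np.cos(a),-np.sin(a)],[np.sin(a),np.cos(a)]])
P=(W[...,:2]-[547,374])@R;z=W[...,2]
m=(c["range_z"]>0)&(np.abs(P).max(-1)<110)&(z>6)&(z<200)&((np.abs(P[...,0])>33)|(np.abs(P[...,1])>68))
for side in(-1,1):
  for y0 in range(-70,70,10):
    k=m&(P[...,0]*side>33)&(P[...,1]>=y0)&(P[...,1]<y0+10)
    if k.sum()>1: print(side,y0,k.sum(),(np.abs(P[...,0][k])).min().round(),z[k].max().round())
```

```text
1 -70 31 95.0 21.0
1 -60 35 94.0 21.0
1 -50 32 93.0 22.0
1 -40 75 46.0 26.0
1 -30 181 46.0 26.0
1 -20 250 45.0 26.0
1 -10 4 96.0 22.0
```

Run:
```python
from h import *
from workcell import *
a=np.radians(65.3);ty=np.array([-np.sin(a),np.cos(a)]);p=np.array([547,374])+14*ty
c=np.array(read_state()["qpos"])
qs=[inverse_kinematics([*p,120],rot(a+s*np.pi/2)) for s in(1,-1)]
d=[np.abs(np.array(x)-c).max() if x is not None else 9 for x in qs];print(d)
s=(1,-1)[int(np.argmin(d))];G=rot(a+s*np.pi/2)
movep([*p,150],G);st("above")
movel([*p,35],max_speed=200)
print(movel([*p,-2],max_speed=60,guard=6));st("down")
clamp();st("clamped")
movel([*p,140],max_speed=180);st("up");snap("side","s4")
off=14*s
P=rot(YAW+np.pi/2)
movep(jig(-31,-37+off,80),P);st("above jig");snap("scene","sc4")
a=cv2.imread("pics/s4.png")[20:260,100:400];b=cv2.imread("pics/sc4.png")[60:300,150:450]
cv2.imwrite("pics/c4.png",cv2.resize(np.hstack([a,b]),(790,316)))
print(s)
```

```text
[np.float64(4.3310685216627585), np.float64(2.097820597506361)]
above t 11.2 [534.5 379.  149.7] F [ 0.4 -1.  -0.1] gap 85.6 0.0
False
down t 12.7 [534.4 379.9  -1.9] F [ 0.4 -0.6  0.6] gap 85.6 0.0
clamped t 13.1 [534.6 380.2  -0.9] F [-3.2 -2.5 12.1] gap 57.6 61.7
up t 14.0 [533.8 379.5 138.9] F [-0.6 -0.3 -2.8] gap 57.5 64.4
above jig t 15.9 [415.4   1.1  80. ] F [-0.5  0.9 -2.5] gap 57.6 64.4
-1
```

View pics/c4.png

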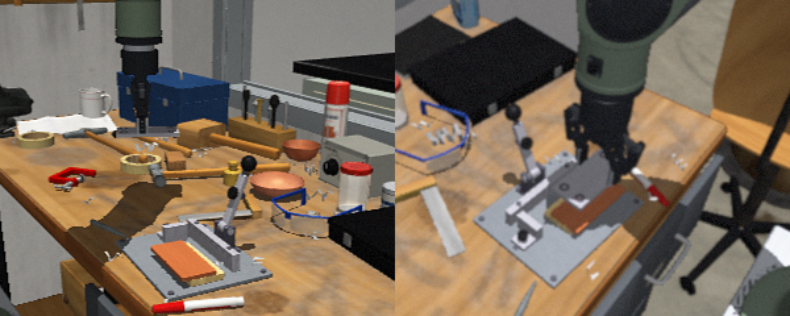

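Run:
```python
from h import *
from workcell import *
print(movel(jig(-31,-51,26.5),max_speed=70,guard=12));st("down")
open_gripper();movel(jig(-31,-51,100),max_speed=250)
snap("scene","sc5")
movep(jig(-84,-37,90),rot(YAW));
print(movel(jig(-84,-37,0),max_speed=150,guard=8));st("front")
print(movel(jig(-30,-37,0),max_speed=40,guard=15));st("pushed")
s=read_state();print("jig",((np.array(s["eef_pos"])[:2]-O)@RJ).round(1))
snap("wrist","w5");snap("scene","sc5b")
a=cv2.imread("pics/sc5.png")[120:270,200:350];b=cv2.imread("pics/sc5b.png")[120:270,200:350]
cv2.imwrite("pics/c5.png",cv2.resize(np.hstack([a,b]),(800,400),interpolation=cv2.INTER_CUBIC))
```

```text
True
down t 16.7 [414.5   0.8  27. ] F [-2.9 -0.8 17.3] gap 57.3 66.8Traceback (most recent call last):
  File "<stdin>", line 7, in <module>
workcell.PlanningError: the arm cannot follow that straight line within its joint ranges
```

Run:
```python
from h import *
from workcell import *
st("now");print(np.round(read_state()["qpos"],2))
for k in(0,np.pi):
  for x in(-84,-76,-45):
    for z in(90,40,0):
      q=inverse_kinematics(jig(x,-37,z),rot(YAW+k));print(k>1,x,z,None if q is None else np.round(q,2))
```

```text
now t 18.8 [363.6  19.9  89.7] F [-0.4 -0.3  0.7] gap 85.3 0.0
[-0.07  0.4  -0.18  2.36  0.18  0.39  1.07]
False -84 90 [-0.07  0.4  -0.18  2.36  0.18  0.39  1.07]
False -84 40 [-0.12  0.52 -0.12  2.39  0.25  0.24  1.01]
False -84 0 [-0.02  0.64 -0.24  2.39  0.84  0.19  0.42]
False -76 90 [-0.06  0.41 -0.18  2.34  0.18  0.41  1.08]
False -76 40 [-0.11  0.53 -0.12  2.37  0.24  0.25  1.02]
False -76 0 [-0.02  0.64 -0.24  2.37  0.79  0.2   0.48]
False -45 90 [-0.04  0.44 -0.18  2.27  0.18  0.45  1.11]
False -45 40 [-0.08  0.55 -0.13  2.29  0.23  0.31  1.05]
False -45 0 [-0.11  0.65 -0.09  2.3   0.28  0.2   1.01]
True -84 90 [-0.07  0.4  -0.18  2.36  0.18  0.39  1.07]
True -84 40 [-0.65  0.63  0.57  2.41 -1.08  0.37 -0.79]
True -84 0 [-0.48  0.69  0.34  2.41 -1.25  0.23 -0.64]
True -76 90 [-0.72  0.51  0.67  2.37 -0.74  0.46 -1.11]
True -76 40 [-0.78  0.73  0.78  2.4  -1.25  0.52 -0.61]
True -76 0 [-0.48  0.69  0.35  2.39 -1.19  0.24 -0.7 ]
True -45 90 [-0.69  0.55  0.67  2.3  -0.72  0.51 -1.12]
True -45 40 [-0.76  0.75  0.79  2.32 -1.17  0.55 -0.69]
True -45 0 [-0.61  0.77  0.57  2.33 -1.26  0.4  -0.62]
```

Run:
```python
from h import *
from workcell import *
movep(jig(-84,-37,40),rot(YAW));movep(jig(-84,-37,1),rot(YAW));st("front")
print(np.round(read_state()["qpos"],2))
try: print(movel(jig(-30,-37,1),max_speed=40,guard=15));st("pushed")
except PlanningError as e: print(e)
s=read_state();print("jig",((np.array(s["eef_pos"])[:2]-O)@RJ).round(1))
snap("wrist","w5");snap("scene","sc5b")
a=cv2.imread("pics/sc5.png")[120:270,200:350];b=cv2.imread("pics/sc5b.png")[120:270,200:350]
cv2.imwrite("pics/c5.png",cv2.resize(np.hstack([a,b]),(800,400),interpolation=cv2.INTER_CUBIC))
```

```text
front t 19.8 [364.4  19.3   2.1] F [ 0.9 -0.7  0.1] gap 85.7 0.0
[-0.02  0.63 -0.24  2.39  0.83  0.2   0.43]
True
pushed t 20.9 [410.8  14.7   0.6] F [-0.9 -0.1 -0.3] gap 85.1 0.4
jig [-36.5 -37.4]
```

View pics/c5.png

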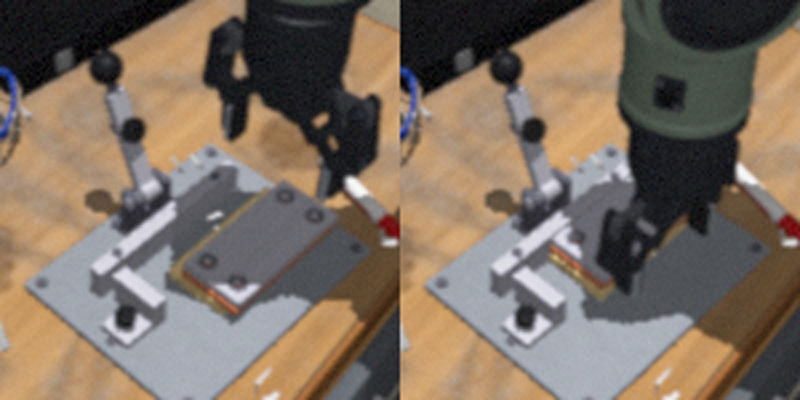

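The left half shows the stack of three set down. The right half shows it pushed against the fence. Next is the end push toward the stop.

```bash
cat >> h.py <<'E'
def J(): 
    from workcell import read_state
    s=read_state();return ((np.array(s["eef_pos"])[:2]-O)@RJ).round(1)
E
python3 - <<'E'
from h import *
from workcell import *
movel(jig(-55,-37,1));movep(jig(-55,-37,110),rot(YAW))
clamp();
P=rot(YAW+np.pi/2)
movep(jig(2,-122,90),P)
print(movel(jig(2,-122,11),max_speed=150,guard=8));st("end")
print(movel(jig(2,-50,11),max_speed=35,guard=15));st("pushed");print("jig",J())
movel(jig(2,-100,11));movep(jig(2,-100,130),P);
open_gripper();snap("scene","sc6");snap("wrist","w6")
a=cv2.imread("pics/sc6.png")[120:270,200:350];a=cv2.resize(a,(400,400),interpolation=cv2.INTER_CUBIC);b=cv2.resize(cv2.imread("pics/w6.png"),(400,300));b=cv2.copyMakeBorder(b,0,100,0,0,0)
cv2.imwrite("pics/c6.png",np.hstack([a,b]))
E
```

```text
False
end t 24.7 [441.  -73.   11.5] F [0.4 0.1 0.7] gap 0.0 0.0
True
pushed t 25.9 [444.9 -29.4  10.9] F [ 0.  -4.5  2.6] gap -0.1 2.3
jig [  1.7 -77.9]
```

View pics/c6.png

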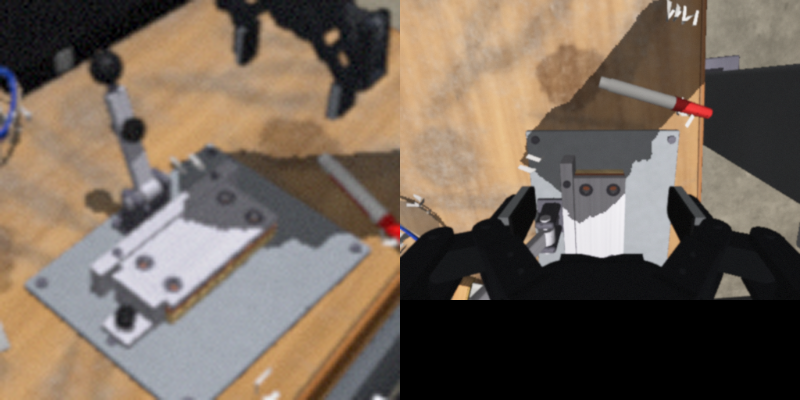

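The right-hand picture shows the pile against the fence and pushed toward the stop, with a thin copper strip showing at the far end at (600,173). I'll do a firmer second round and then inspect closely.

Run:
```python
from h import *
from workcell import *
G=rot(YAW);P=rot(YAW+np.pi/2)
movep(jig(-66,-6,80),G);movep(jig(-66,-6,30),G);movep(jig(-66,-6,1),G);st("front")
print(movel(jig(-20,-6,1),max_speed=40,guard=25));print("jig",J());
movel(jig(-60,-6,1));movep(jig(-60,-6,110),G)
clamp();movep(jig(2,-105,90),P)
print(movel(jig(2,-95,11),max_speed=150,guard=8))
print(movel(jig(2,-50,11),max_speed=25,guard=25));st("pushed");print("jig",J())
movel(jig(2,-95,11));movep(jig(0,-95,200),P)
movep([360,-120,330],P)
for n in("scene","side"):snap(n,n+"7")
st()
a=cv2.imread("pics/scene7.png")[165:275,210:330];b=cv2.imread("pics/side7.png")[170:250,180:310]
cv2.imwrite("pics/c7.png",np.hstack([cv2.resize(a,(400,400),interpolation=cv2.INTER_CUBIC),cv2.resize(b,(400,400),interpolation=cv2.INTER_CUBIC)]))
```

```text
front t 29.8 [384.6  49.    1.8] F [-0.5  1.   1. ] gap 85.5 0.0
True
jig [-36.5  -6.4]
False
True
pushed t 35.3 [445.  -29.4  10.8] F [ 0.2 -2.8  1.6] gap 0.2 1.4
jig [  1.8 -77.9]Traceback (most recent call last):
  File "<stdin>", line 11, in <module>
workcell.PlanningError: the arm cannot take that pose within its joint ranges
```

Run:
```python
from h import *
from workcell import *
R=[]
for n,s in(("scene",(244,147)),("side",(283,144))):
    c=snap(n,n+"7");v=c["image"].max(-1)
    W=cloud(c);m=(v<70)&(W[...,2]>140)&(np.linalg.norm(W[...,:2]-[545,38],axis=-1)<45)
    u=np.argwhere(m)[:,::-1];k=blob(m,s);u=np.argwhere(k)[:,::-1];print(n,len(u),u.mean(0),np.ptp(u,0))
    mid=(u.max(0)+u.min(0))/2
    T=np.asarray(c["cam_to_world"]);p=cast(c,mid,160)[0];d=p-T[:3,3];R.append((T[:3,3],d/np.linalg.norm(d)))
(a,d),(b,e)=R
t=np.linalg.lstsq(np.c_[d,-e],b-a,rcond=None)[0];p,q=a+d*t[0],b+e*t[1];k=(p+q)/2
kj=(k[:2]-O)@RJ;print(k,np.linalg.norm(p-q),kj,"q from z",np.degrees(np.arctan2(k[2]-50,62-kj[0])),np.hypot(k[2]-50,62-kj[0]))
st()
a=cv2.imread("pics/scene7.png")[165:275,210:330];b=cv2.imread("pics/side7.png")[170:250,180:310]
cv2.imwrite("pics/c7.png",np.hstack([cv2.resize(a,(400,400),interpolation=cv2.INTER_CUBIC),cv2.resize(b,(400,400),interpolation=cv2.INTER_CUBIC)]))
```

```text
scene 118 [239.21186441 145.03389831] [10 14]
side 124 [288.30645161 144.21774194] [11 14]
[562.27007498  34.31742574 155.8367273 ] 2.0627009440294883 [112.20815922  -2.85219043] q from z 115.37931610890793 117.14210215531664
 t 36.4 [441.1 -46.2 199.1] F [0.1 0.1 0.3] gap 0.2 0.0
```

View pics/c7.png

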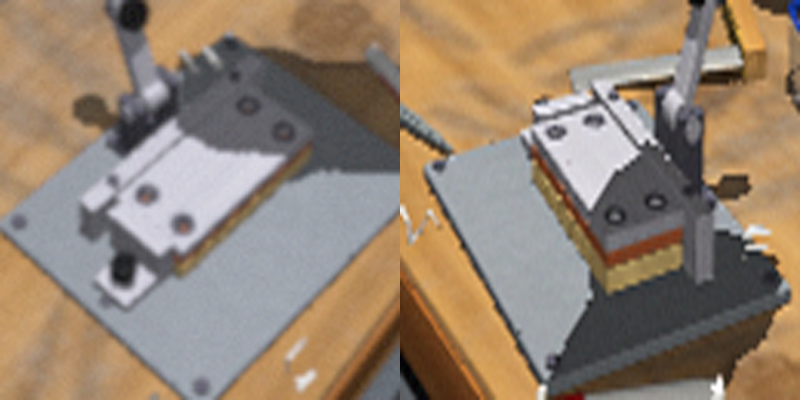

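The close-ups show all three layers flush along the front and right end and up against the fence and stop. The knob triangulates to about (562,34,156). I'll grip it with the tool vertical and follow the arc down.

Run:
```python
from h import *
from workcell import *
G=rot(YAW);K=np.array([562.0,34.5,157.])
e=RJ@np.array([1,0.])
def way(q,q0=1.95,r=118):
    d=r*np.array([np.cos(q0)-np.cos(q),np.sin(q)-np.sin(q0)]);return np.array([*(d[0]*e),d[1]])
T0=K-[0,0,21]
for q in np.linspace(1.95,0,9):
    if inverse_kinematics(T0+way(q),G) is None: print("no ik",q)
open_gripper();p=np.array(read_state()["eef_pos"]);movel([p[0],p[1],240],max_speed=250)
movep([K[0],K[1],235],G);st("above")
print(movel(T0,max_speed=120,guard=6));st("at knob")
clamp();st("clamped");np.save("pics/q.npy",read_state()["qpos"])
```

```text
above t 38.9 [561.7  34.2 234.6] F [0.1 0.1 1. ] gap 85.4 0.0
False
at knob t 39.9 [562.4  34.6 136.6] F [ 0.   0.5 -0.2] gap 85.4 0.0
clamped t 40.5 [562.4  36.  136.6] F [-1.2  7.2  7.2] gap 25.2 58.4
```

Run:
```python
from h import *
from workcell import *
e=RJ@np.array([1,0.])
T0=np.array(read_state()["eef_pos"]);q0=1.95;r=118
n=RJ@np.array([0,1.])
corr=0.
for q in np.linspace(1.95,0.12,9)[1:]:
    d=(r+corr)*np.array([-np.cos(q),np.sin(q)])-r*np.array([-np.cos(q0),np.sin(q0)])
    movel([*(T0[:2]+d[0]*e),T0[2]+d[1]],max_speed=55)
    s=read_state();F=np.array(s["ft_force"]);fr=-np.cos(q)*(F[:2]@e)+np.sin(q)*F[2];ft=np.sin(q)*(F[:2]@e)+np.cos(q)*F[2]
    print(round(q,2),"rad",round(fr,1),"tan",round(ft,1),"y",round(F[:2]@n,1),"gap",round(s["finger_gap"],1),"t",round(s["time"],1))
    corr+=np.clip(0.06*fr,-1.5,1.5)
    if abs(fr)>60: break
print("corr",corr,s["eef_pos"]);snap("side","side8");snap("scene","scene8")
a=cv2.imread("pics/scene8.png")[130:280,200:350];b=cv2.imread("pics/side8.png")[130:260,170:320]
cv2.imwrite("pics/c8.png",np.hstack([cv2.resize(a,(400,400),interpolation=cv2.INTER_CUBIC),cv2.resize(b,(400,400),interpolation=cv2.INTER_CUBIC)]))
```

```text
1.72 rad 2.3 tan 1.9 y 0.7 gap 25.0 t 41.1
1.49 rad -3.5 tan 1.3 y 0.3 gap 24.9 t 41.8
1.26 rad 1.0 tan 1.3 y -2.8 gap 25.2 t 42.4
1.03 rad -4.0 tan 1.3 y -4.0 gap 25.5 t 43.0
0.81 rad -0.5 tan 1.4 y -5.8 gap 25.2 t 43.7
0.58 rad -3.9 tan 1.3 y -6.9 gap 25.4 t 44.3
0.35 rad 4.3 tan -0.3 y -4.7 gap 25.3 t 45.0
0.12 rad -17.1 tan -0.2 y -10.3 gap 25.5 t 45.6
corr -1.2898722967889777 [405.08057256  51.45784735  41.55976084]
```

View pics/c8.png

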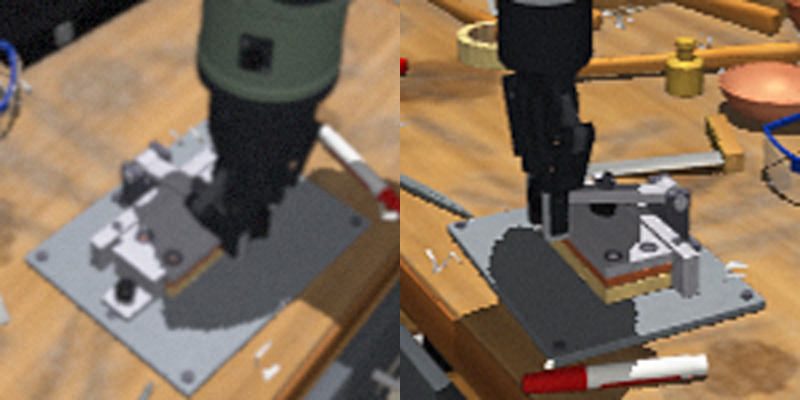

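The arm is now just above the pile and still held by its knob. The last few millimetres go down guarded.

Run:
```python
from h import *
from workcell import *
e=RJ@np.array([1,0.]);p=np.array(read_state()["eef_pos"])
for k in range(2):
    p=np.array(read_state()["eef_pos"])
    print(movel([*(p[:2]-(0.8-k*.8)*e),20],max_speed=20,guard=10));st("low")
    if read_state()["eef_pos"][2]<30: break
snap("side","side9")
```

```text
True
low t 46.2 [404.5  51.3  37.2] F [ 2.  -1.1 -0.3] gap 25.5 65.0
True
low t 46.8 [406.   51.2  23.8] F [ 4.3 -1.3  0.5] gap 25.1 63.1
```

Run:
```python
from h import *
from workcell import *
p=np.array(read_state()["eef_pos"])
print(movel([p[0],p[1],18],max_speed=12,guard=10));st("low")
open_gripper();st("open")
p=np.array(read_state()["eef_pos"]);movel([p[0],p[1],130],max_speed=120);
movep([p[0],p[1]-170,230],rot(YAW));st("away")
snap("scene","scene10");snap("side","side10")
a=cv2.imread("pics/scene10.png")[145:285,205:345];b=cv2.imread("pics/side10.png")[160:260,170:320]
cv2.imwrite("pics/c10.png",np.hstack([cv2.resize(a,(400,400),interpolation=cv2.INTER_CUBIC),cv2.resize(b,(400,400),interpolation=cv2.INTER_CUBIC)]))
```

```text
True
low t 47.1 [406.1  51.1  23.1] F [-1.2 -1.8 15.3] gap 25.3 64.2
open t 47.7 [406.4  51.2  23.1] F [-0.4 -0.2  1. ] gap 85.5 0.0
away t 49.7 [ 406.3 -118.   229.4] F [-0.   0.8  0.5] gap 85.2 0.0
```

View pics/c10.png

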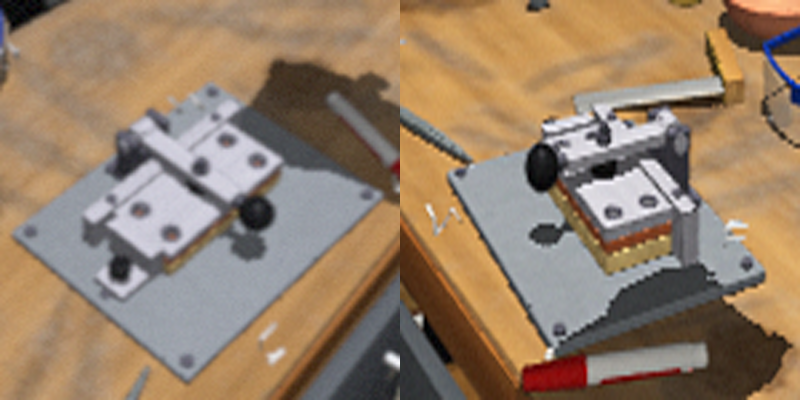

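The arm lies level with its foot on the template, and the pile is flush with the fence and stop. I'm handing it in.

```bash
python3 -c "
from workcell import *
print(finish_job())"
```

```text
the job is handed in; nothing more can be done
None
```

I handed the job in at about 50 s: board, copper bar and template are stacked and pushed up to the fence and end stop (end pushes guarded at 25 N or less, against its 40 N slip), and the hold-down arm was lowered by its knob onto the template and released. The last pictures show the pile flush and the arm level, though I did not separately measure whether the stop moved, and no verdict came back.

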